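Shut the draught cover and tare the balance with its sunken key

ROBOT

A 6-joint arm with a two-finger parallel gripper is mounted at the origin on a cart in front of the work surface, level with it; the furniture and walls round the work are solid. World frame = base frame: x ahead of the robot, y to its left, z up, the work surface at z = 0. Lengths are in mm, angles in rad, forces in N, time in s.
With the tool pointing down it reaches from about 325 to 850 mm from the base axis. Payload 4.4 kg.
Tool frame: the origin (TCP) lies midway between the tips of the shut fingers; the grasp point (between the pads) lies bot.pinch_z behind it (bot.pinch_z is the distance from the TCP to the grasp point, in mm); z points along the fingers, y is the line along which they close (so a half turn about z gives the same grasp; the last joint's range is limited). The gripper opens to 94 mm and grips with 3 to 60 N. Pads are 16 mm wide; open, the fingers measure 119 mm over their backs; the gripper's body (75 mm by 177 mm) begins 78 mm behind the grasp point.
Start: joints at [-1.496, 0.207, 1.542, -0, 1.393, -0.15], TCP at [128.161, -560.537, 205.447] pointing down, gripper open.
Joint ranges: [-2.73, 2.73], [-0.86, 2.22], [0.23, 2.46], [-1.11, 4.25], [0.08, 2.63], [-2.82, 2.82]. Speed limits (rad/s): [2.79, 2.79, 3.14, 3.14, 3.14, 3.14].

INTERFACE

Orientations are given as [roll, pitch, yaw] about the fixed x, y, z axes, in that order (R = Rz(yaw) Ry(pitch) Rx(roll)).
In Python, from station import bot gives the robot as it stands.
- The arm moves only by the tool carry_out, never from a script. Its argument "moves" is a list of rows, each an object with "translation": the shift along the tool's x, y, z in m, a list of three; "rotation": the turn, a rotation vector about the tool's x, y, z in degrees, a list of three; "hand": the finger opening in m, from 0 to 0.094. A call has exactly 10 rows; each row shifts and turns the commanded pose from where the row before left it, along the tool's axes as they then stand; what a row does not reach is not made up. A row lasts 1/8 s, in which the tool goes at most 62.5 mm and 10.7 degrees, less where a joint would pass 70% of its speed; a pose out of reach is approached as far as the arm can. A call with a gripper value outside its range is refused whole. The fingers move at their own pace and stop on an object; "newtons" is the grip in N (left out, the last holds). Time passes only in rows, so rows that do not move let the fingers close, or fill a call up. It gives the time, the measured TCP pose, the force, the opening and the grip force at its end, in the units of the state.
- bot.read_state(): the state, without advancing time (a new reading comes with each control period).
- bot.snapshot(name): name is "scene" or "side" or "wrist"; returns (picture, depth): 480x640x3 uint8, red, green, blue; 480x640 float32, mm along the optical axis (not along the pixel's ray), 0 where there is no reading.
- bot.calibration(name): a dict with "camera_matrix" (3x3 intrinsics, pixels), "R" (3x3) and "t" (3): a world point X has camera coordinates R X + t; the wrist camera has in their place "mount" (4x4, takes a point from camera to tool coordinates, whose origin is the TCP and whose axes are the flange's). Camera axes: x right, y down, z forward; pixel columns grow to the right and rows downward; lengths in mm; the calibration is good to about 2 mm. A picture is of the moment at which its call begins: read the wrist's pose just before it. calibration takes no time and is no camera call.
- bot.sign_off(): hands the job in; it is judged then, once.
Trained networks look in the newest picture that a camera, given by its name, has taken for a name from the list of things; names that differ only in an ending like _2 or _b are one class to them, and where a whole thing is asked for, a point or a joint stands for the part that bears it (a point fixed in the world has none). Each returns a list of dicts, best first, with "score" (0 to 1); they miss things now and then, are a little off and sometimes report something else, mostly with a low value. They report only what shows in the picture. A call takes as long as a camera call.
- bot.outline_of(camera, target): "mask" (480x640 bool, what is visible of it).
- bot.spot_point(camera, target): "point" ([x, y, z] in mm, in world coordinates, good to about 4 mm: a listed point, or the origin of a listed thing).
The state is a dict: "time_s": time; "q": joint angles; "joint_velocities": joint speeds; "tau": joint torques, N m; "eef_pos": TCP position; "tcp_rot": TCP orientation; "wrist_force": force on the tool from outside, world axes, zero at the start; "torque": the same for the moment, N m; "finger_gap": finger opening in mm; "gripper_force": force on a finger pad.
Only numpy, scipy, OpenCV 4.12 (cv2) and the standard library are available. Lean on these libraries where they do the work, as an engineer would, in place of code of your own. Each camera call takes 0.05 s, during which the arm holds its last target. There are 200 camera calls.

TASK

Tare the balance for the dish that already lies on its pan: first push the sliding draught cover fully shut, and only then reach down into the green well and press the green key at its bottom all the way in for a moment, and let it spring back. Do not press the key in the red well, and leave the dish and the things standing round the balance where they are.

Things in the scene. Friction and masses are not known exactly. Their poses are not given: they have to be found in the camera images.
- balance: white bench balance, fixed, 230 (x) x 220 (y) mm; origin: centre of its underside on the worktop, x to its back, y to its left. Front deck (x -115 to -19) 55 mm high, with a green and a red well at x -67, y +65 and -65 (sides vary). Behind, x -19 to 115, a chamber with clear walls to 80 mm height under the sliding cover; beside it (y beyond +-73) flat shoulders 55 mm high
- cover (a joint): opening of the sliding draught cover in m: 0 = fully shut, 0.1 = fully open; it slides along the balance's y, opens towards +y, is pushed towards -y to shut, has about 2 N of friction, stays where it is left and stops dead at 0
- cover_push (a point): middle of the cover's outer end face, which is upright, 130 mm long and faces balance +y. At balance x = 48 mm, y = 73 mm + opening, 90 mm above the worktop; moves with the cover. The cover is a clear window framed with blue end bars, 130 (x) x 146 (y) mm; bars span 81 to 99 mm above the worktop. A fingertip 80 to 90 mm above the worktop clears the shoulder and can push it shut
- tare_top (a point): centre of the top face of the green key, a round key of 34 mm diameter at the bottom of the green-lined round well, 42 mm inside diameter. Unpressed its top is 32 mm above the worktop, 25 mm below the well's rim; the point moves with the key
- tare_key (a joint): travel of the green key in m: 0 = out, 0.006 = fully in (pressed straight down); a spring returns it: 2 N to start it, 5 N fully in
- tare_rim (a point): centre of the mouth of the green well, at rim height, 57 mm above the worktop; rim ring 51 mm outside, 42 mm inside diameter
- erase_top (a point): centre of the top face of the red key (not to be pressed), in the red-lined well of the same shape and size as the green one
- erase_key (a joint): travel of the red key in m: 0 = out, 0.006 = fully in
- dish: flat round culture dish, 61 mm diameter, 14 mm high, loose on the round steel pan inside the chamber, its underside 40 mm above the worktop; origin: centre of its underside
- amber_bottle: amber reagent bottle with black cap, 50 mm diameter, 98 mm high, stands loose to the right of the balance; origin: centre of its underside
- jar: low white jar, 71 mm diameter, 28 mm high, stands loose to the right of the front deck; origin: centre of its underside
- marker: white and green marker pen, 135 mm long, 17 mm thick, lies loose in front of the balance; origin: centre of its underside

How it is judged (in metres and radians):
On the way, in this order (a step that is already met when the one before it is completed fails the run):
1. the draught cover is fully shut (value of joint cover below 0.004 m), for 0.2 s.
2. the green key is pressed all the way in (value of joint tare_key above 0.0045 m), for 0.15 s.
At the end, for the whole second after the job is handed in: the cover is shut (within 4 mm), both keys are out again (within 1 mm), the bottle is upright, and the dish, bottle, jar and marker are within 15 mm of where they stood (value of joint cover below 0.004 m and value of joint each of tare_key, erase_key below 0.001 m and angle between amber_bottle's own z axis and vertical below 0.1 rad and not (distance of dish from where it was at the start of the episode above 0.015 m) and not (distance of amber_bottle from where it was at the start of the episode above 0.015 m) and not (distance of jar from where it was at the start of the episode above 0.015 m) and not (distance of marker from where it was at the start of the episode above 0.015 m)); the robot touches nothing.
It fails at once if the red key is pressed (more than 2 mm) (value of joint erase_key above 0.002 m).
It fails at once if the green key is pressed (more than 2 mm) while the cover is not yet shut (value of joint tare_key above 0.002 m and value of joint cover above 0.006 m).
It fails at once if the dish is lifted or shifted by more than 15 mm (distance of dish from where it was at the start of the episode above 0.015 m).
It fails at once if the bottle, jar or marker is lifted or shifted by more than 15 mm (distance of any of amber_bottle, jar, marker from where it was at the start of the episode above 0.015 m).
It also fails if it takes over 43 s, if anything falls off the work surface, if the arm or the gripper's body presses on something with over 40 N, if the wrist force passes 120 N, or if a joint passes its speed limit or range.

## Working session

There is one attempt and no reset: what is moved stays moved. The work goes in short steps, Python scripts to look and compute and a tool call to move; the robot and the scene stay as the last step left them, time stands still between calls to the robot, and variables do not carry over. Pictures are saved under pics/ and viewed, at most 10 in all, crops included, and the job is handed in when it is done.

Besides the shell and the picture viewer there is one more tool, called after ">>>" as a command line: name --argument value ..., lists and objects as JSON in quotes. carry_out: Moves the arm, as the interface text tells. Its arguments: {"type":"object","properties":{"moves":{"type":"array"},"newtons":{"type":"number"}},"required":["moves"]}

```bash
mkdir -p pics
python3 - <<'E'
from station import bot
import cv2, numpy as np
print(bot.read_state(), bot.pinch_z)
ims=[]
for c in ("scene","side"):
    im,d=bot.snapshot(c); ims.append(im)
    for n in ("balance","cover_push","tare_top","tare_rim","erase_top","dish","amber_bottle","jar","marker"):
        r=bot.spot_point(c,n)
        print(c,n,[(np.round(x["point"]),round(x["score"],2)) for x in r[:2]])
    cv2.imwrite(f"pics/{c}.png",im[:,:,::-1])
E
```

```text
{'time_s': 0.0, 'q': array([-1.49650509e+00,  2.07449568e-01,  1.54289429e+00, -1.48756019e-05,
        1.39348807e+00, -1.50521859e-01]), 'joint_velocities': array([ 0.00085085,  0.0004517 , -0.00098199, -0.00073492, -0.00194618,
       -0.0012623 ]), 'tau': array([ 2.11999875e-03, -3.70880485e+01, -2.81415904e+01,  7.00005563e-02,
        3.61565407e-02, -1.57168161e-04]), 'eef_pos': array([ 128.09451847, -559.74888769,  204.30231164]), 'tcp_rot': array([-3.13937650e+00, -3.21317870e-04,  2.24815383e-01]), 'wrist_force': array([-0.44725876,  0.77025519, -0.04631852]), 'torque': array([ 0.05286726, -0.02004564, -0.0028034 ]), 'gripper_force': 0.0, 'finger_gap': 94.09069528098378} 18.8
scene balance [(array([ 568., -112.,    1.]), 0.71)]
scene cover_push [(array([572.,  53.,  89.]), 0.95)]
scene tare_top [(array([ 526., -194.,   32.]), 0.69)]
scene tare_rim [(array([ 541., -301.,   -1.]), 0.75), (array([ 526., -192.,   58.]), 0.66)]
scene erase_top [(array([487., -69.,  29.]), 0.51)]
scene dish [(array([620., -98.,  37.]), 0.83), (array([ 569., -112.,   -1.]), 0.55)]
scene amber_bottle [(array([ 681., -278.,    2.]), 0.64)]
scene jar [(array([ 539., -298.,   -2.]), 0.97), (array([ 567., -112.,   -0.]), 0.4)]
scene marker [(array([ 387., -151.,   -2.]), 0.61)]
side balance [(array([ 573., -115.,   -0.]), 0.62)]
side cover_push [(array([572.,  54.,  88.]), 0.92)]
side tare_top [(array([ 526., -191.,   34.]), 0.68)]
side tare_rim [(array([ 532., -194.,   58.]), 0.61)]
side erase_top [(array([492., -68.,  31.]), 0.56)]
side dish [(array([624., -98.,  38.]), 0.85)]
side amber_bottle [(array([ 681., -281.,   -2.]), 0.9), (array([ 389., -147.,   -5.]), 0.6)]
side jar [(array([ 539., -300.,    1.]), 0.91)]
side marker []
```

View both.

View pics/scene.png

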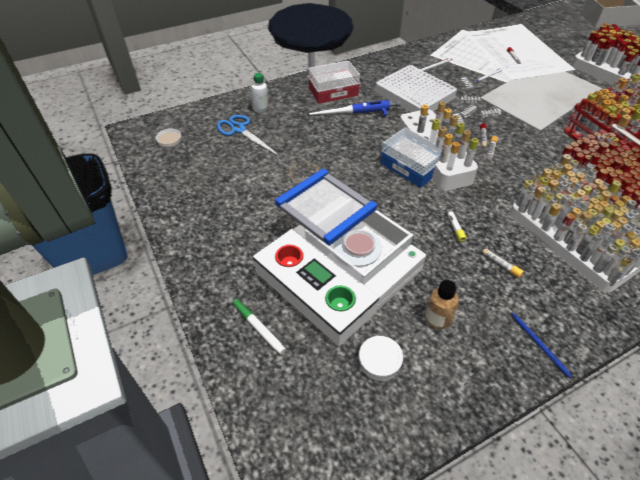

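View pics/side.png

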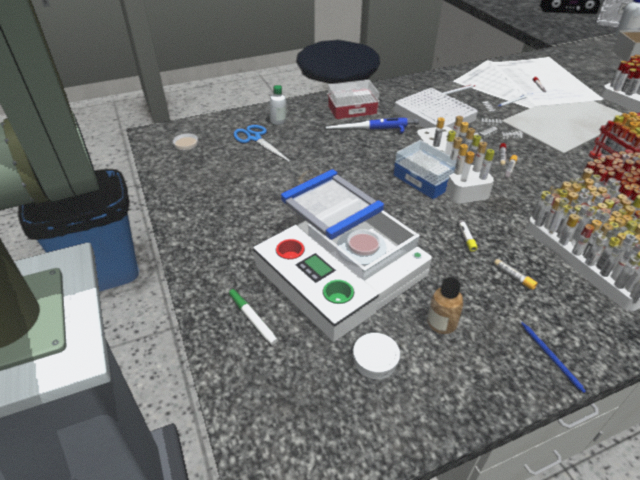

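Scene: balance centred at about (340,255), cover open towards the upper left (blue bars at (303,190) and (352,220)). The green well is at (341,298), the red at (289,256) and the dish at (360,245). The network points agree with this, and the balance yaw is about 0.275 rad. I'll move over to the cover's outer end.

>>> carry_out --moves '[{"translation": [0.0355, -0.034, 0], "rotation": [0, 0, -2.9], "hand": 0}, {"translation": [0.0355, -0.034, 0], "rotation": [0, 0, 0], "hand": 0}, {"translation": [0.0355, -0.034, 0], "rotation": [0, 0, 0], "hand": 0}, {"translation": [0.0355, -0.034, 0], "rotation": [0, 0, 0], "hand": 0}, {"translation": [0.0355, -0.034, 0], "rotation": [0, 0, 0], "hand": 0}, {"translation": [0.0355, -0.034, 0], "rotation": [0, 0, 0], "hand": 0}, {"translation": [0.0355, -0.034, 0], "rotation": [0, 0, 0], "hand": 0}, {"translation": [0.0355, -0.034, 0], "rotation": [0, 0, 0], "hand": 0}, {"translation": [0.0355, -0.034, 0], "rotation": [0, 0, 0], "hand": 0}, {"translation": [0, 0, 0], "rotation": [0, 0, 0], "hand": 0}]' --newtons 20

```text
time_s: 2.25
eef_pos: [355.5, -178.1, 205.6]
tcp_rot: [3.142, -0.001, 0.282]
wrist_force: [-0.1, 0.3, -0.3]
finger_gap: 0.8
gripper_force: 0.0
```

>>> carry_out --moves '[{"translation": [0.0388, -0.0294, 0], "rotation": [0, 0, 0], "hand": 0}, {"translation": [0.0388, -0.0294, 0], "rotation": [0, 0, 0], "hand": 0}, {"translation": [0.0388, -0.0294, 0], "rotation": [0, 0, 0], "hand": 0}, {"translation": [0.0388, -0.0294, 0], "rotation": [0, 0, 0], "hand": 0}, {"translation": [0.0388, -0.0294, 0], "rotation": [0, 0, 0], "hand": 0}, {"translation": [0.0388, -0.0294, 0], "rotation": [0, 0, 0], "hand": 0}, {"translation": [0.0388, -0.0294, 0], "rotation": [0, 0, 0], "hand": 0}, {"translation": [0, 0, 0.04], "rotation": [0, 0, 0], "hand": 0}, {"translation": [0, 0, 0.04], "rotation": [0, 0, 0], "hand": 0}, {"translation": [0, 0, 0.02], "rotation": [0, 0, 0], "hand": 0}]'

```text
time_s: 3.5
eef_pos: [558.5, 89.8, 102.5]
tcp_rot: [-3.141, 0.004, 0.274]
wrist_force: [0.3, 0.6, -0.6]
finger_gap: 0.3
gripper_force: 0.0
```

>>> carry_out --moves '[{"translation": [0, 0, 0.017], "rotation": [0, 0, 0], "hand": 0}, {"translation": [0, 0, 0], "rotation": [0, 0, 0], "hand": 0}, {"translation": [0, 0.011, 0], "rotation": [0, 0, 0], "hand": 0}, {"translation": [0, 0.011, 0], "rotation": [0, 0, 0], "hand": 0}, {"translation": [0, 0.011, 0], "rotation": [0, 0, 0], "hand": 0}, {"translation": [0, 0.011, 0], "rotation": [0, 0, 0], "hand": 0}, {"translation": [0, 0.011, 0], "rotation": [0, 0, 0], "hand": 0}, {"translation": [0, 0.011, 0], "rotation": [0, 0, 0], "hand": 0}, {"translation": [0, 0.011, 0], "rotation": [0, 0, 0], "hand": 0}, {"translation": [0, 0.011, 0], "rotation": [0, 0, 0], "hand": 0}]'

```text
time_s: 4.75
eef_pos: [583.4, 6.1, 87.9]
tcp_rot: [-3.141, 0.001, 0.275]
wrist_force: [-0.3, 2.2, 0.6]
finger_gap: 0.5
gripper_force: 1.2
```

Run:
```python
from station import bot
import numpy as np
for c in ("scene","side"):
    bot.snapshot(c); print([(np.round(x["point"],1),round(x["score"],2)) for x in bot.spot_point(c,"cover_push")])
s=bot.read_state(); print(s['eef_pos'],s['wrist_force'])
```

```text
[(array([589.9,  -4.6,  94.4]), 0.65)]
[]
[583.2112565    5.88341384  87.81474558] [-0.27775679 -0.28897782 -0.48013521]
```

>>> carry_out --moves '[{"translation": [0, 0.008, 0], "rotation": [0, 0, 0], "hand": 0}, {"translation": [0, 0.005, 0], "rotation": [0, 0, 0], "hand": 0}, {"translation": [0, 0.003, 0], "rotation": [0, 0, 0], "hand": 0}, {"translation": [0, 0.002, 0], "rotation": [0, 0, 0], "hand": 0}, {"translation": [0, 0.002, 0], "rotation": [0, 0, 0], "hand": 0}, {"translation": [0, 0.002, 0], "rotation": [0, 0, 0], "hand": 0}, {"translation": [0, 0.001, 0], "rotation": [0, 0, 0], "hand": 0}, {"translation": [0, 0.001, 0], "rotation": [0, 0, 0], "hand": 0}, {"translation": [0, 0.001, 0], "rotation": [0, 0, 0], "hand": 0}, {"translation": [0, 0, 0], "rotation": [0, 0, 0], "hand": 0}]'

```text
time_s: 6.2
eef_pos: [590.3, -16.3, 88.4]
tcp_rot: [-3.14, 0.0, 0.275]
wrist_force: [-2.4, 4.8, -0.6]
finger_gap: 0.6
gripper_force: 2.5
```

>>> carry_out --moves '[{"translation": [0, 0.001, 0], "rotation": [0, 0, 0], "hand": 0}, {"translation": [0, 0.001, 0], "rotation": [0, 0, 0], "hand": 0}, {"translation": [0, 0.001, 0], "rotation": [0, 0, 0], "hand": 0}, {"translation": [0, 0.001, 0], "rotation": [0, 0, 0], "hand": 0}, {"translation": [0, 0, 0], "rotation": [0, 0, 0], "hand": 0}, {"translation": [0, 0, 0], "rotation": [0, 0, 0], "hand": 0}, {"translation": [0, 0, 0], "rotation": [0, 0, 0], "hand": 0}, {"translation": [0, 0, 0], "rotation": [0, 0, 0], "hand": 0}, {"translation": [0, 0, 0], "rotation": [0, 0, 0], "hand": 0}, {"translation": [0, 0, 0], "rotation": [0, 0, 0], "hand": 0}]'

```text
time_s: 7.45
eef_pos: [590.3, -16.5, 88.4]
tcp_rot: [-3.133, 0.001, 0.276]
wrist_force: [-4.3, 12.3, 2.7]
finger_gap: 0.2
gripper_force: 6.7
```

>>> carry_out --moves '[{"translation": [0, -0.012, 0], "rotation": [0, 0, 0], "hand": 0}, {"translation": [0, -0.004, -0.03], "rotation": [0, 0, 0], "hand": 0}, {"translation": [0, 0, -0.045], "rotation": [0, 0, 0], "hand": 0}, {"translation": [0, 0, -0.025], "rotation": [0, 0, 0], "hand": 0}, {"translation": [-0.0218, 0.0335, 0], "rotation": [0, 0, 0], "hand": 0}, {"translation": [-0.0218, 0.0335, 0], "rotation": [0, 0, 0], "hand": 0}, {"translation": [-0.0218, 0.0335, 0], "rotation": [0, 0, 0], "hand": 0}, {"translation": [-0.0218, 0.0335, 0], "rotation": [0, 0, 0], "hand": 0}, {"translation": [-0.0218, 0.0335, 0], "rotation": [0, 0, 0], "hand": 0}, {"translation": [0, 0, 0], "rotation": [0, 0, 0], "hand": 0}]'

```text
time_s: 8.7
eef_pos: [528.0, -200.1, 189.3]
tcp_rot: [3.138, -0.001, 0.271]
wrist_force: [0.4, -0.0, -0.4]
finger_gap: 0.6
gripper_force: 0.0
```

Run:
```python
from station import bot
import numpy as np, cv2
from scipy.spatial.transform import Rotation as Ro
s=bot.read_state(); im,d=bot.snapshot("wrist"); cv2.imwrite("pics/w1.png",im[:,:,::-1])
print(s['eef_pos'],s['tcp_rot'])
for n in ("tare_top","tare_rim","erase_top","cover_push"):
    print(n,[(np.round(x["point"],1),round(x["score"],2)) for x in bot.spot_point("wrist",n)])
# rim ring from green lining: fit by colour
cal=bot.calibration("wrist"); K=cal["camera_matrix"]; M=np.array(cal["mount"])
print(np.round(M,2).tolist())
hsv=cv2.cvtColor(im,cv2.COLOR_RGB2HSV); m=cv2.inRange(hsv,(50,120,40),(85,255,255))
n,l,st,ce=cv2.connectedComponentsWithStats(m); i=1+np.argmax(st[1:,4]); print(st[i])
(u,v),_,_=e=cv2.fitEllipse(cv2.convexHull(np.argwhere(l==i)[:,::-1].astype(np.int32))); print(e)
# outer contour = rim ring, on the plane z=57
r=np.linalg.inv(K)@[u,v,1]; R=Ro.from_euler('xyz',s['tcp_rot']).as_matrix()
o=R@M[:3,3]+s['eef_pos']; w=R@M[:3,:3]@r; print(o+w*(57-o[2])/w[2])
```

```text
[ 527.9781417  -200.08947807  189.34106981] [ 3.13803323e+00 -9.80124012e-04  2.71038710e-01]
tare_top [(array([ 525.5, -194.9,   31.1]), 0.96)]
tare_rim [(array([ 521.4, -195.4,   56.4]), 0.71)]
erase_top [(array([487.8, -66.5,  31.9]), 0.68)]
cover_push [(array([592.8, -28.8,  91.8]), 0.87)]
[[-0.0, -0.96, -0.27, 78.48], [1.0, -0.0, 0.0, 0.47], [-0.0, -0.27, 0.96, -179.93], [0.0, 0.0, 0.0, 1.0]]
[ 286  199   54   52 2031]
((312.6228332519531, 224.55018615722656), (51.84675598144531, 53.621524810791016), 93.5498275756836)
[ 527.60367518 -192.37971259   57.        ]
```

View pics/w1.png

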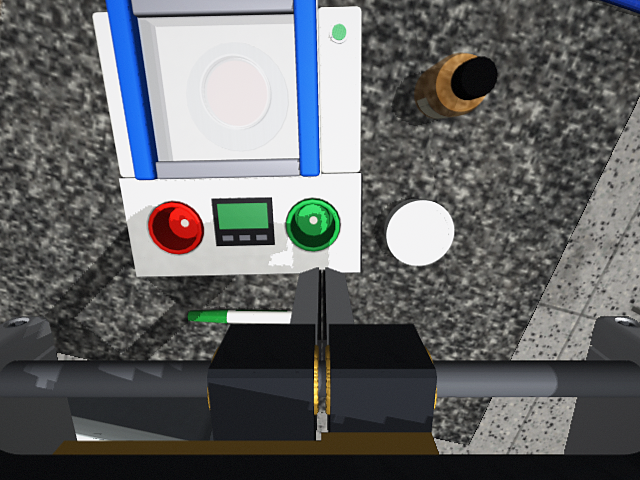

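The cover is shut: both blue bars at columns 127 and 307 sit over the chamber edges. The green well is at (313,224), which gives about (527,-193) in world coordinates. Centring over it and descending to just above the rim.

>>> carry_out --moves '[{"translation": [0.001, -0.007, 0], "rotation": [0, 0, 0], "hand": 0}, {"translation": [0, 0, 0.035], "rotation": [0, 0, 0], "hand": 0}, {"translation": [0, 0, 0.035], "rotation": [0, 0, 0], "hand": 0}, {"translation": [0, 0, 0.03], "rotation": [0, 0, 0], "hand": 0}, {"translation": [0, 0, 0.02], "rotation": [0, 0, 0], "hand": 0}, {"translation": [0, 0, 0.004], "rotation": [0, 0, 0], "hand": 0}, {"translation": [0, 0, 0], "rotation": [0, 0, 0], "hand": 0}, {"translation": [0, 0, 0], "rotation": [0, 0, 0], "hand": 0}, {"translation": [0, 0, 0], "rotation": [0, 0, 0], "hand": 0}, {"translation": [0, 0, 0], "rotation": [0, 0, 0], "hand": 0}]'

```text
time_s: 10.2
eef_pos: [527.5, -189.8, 65.1]
tcp_rot: [3.141, -0.001, 0.275]
wrist_force: [-0.3, -0.3, -0.3]
finger_gap: 0.3
gripper_force: 0.0
```

Run:
```python
from station import bot
import cv2
s=bot.read_state(); im,d=bot.snapshot("wrist"); cv2.imwrite("pics/w2.png",cv2.resize(im[180:420,200:440,::-1],(480,480)))
print(s['eef_pos'],s['tcp_rot'])
```

```text
[ 527.45184175 -189.84965348   65.08104579] [ 3.14081423e+00 -8.24764444e-04  2.75306299e-01]
```

View pics/w2.png

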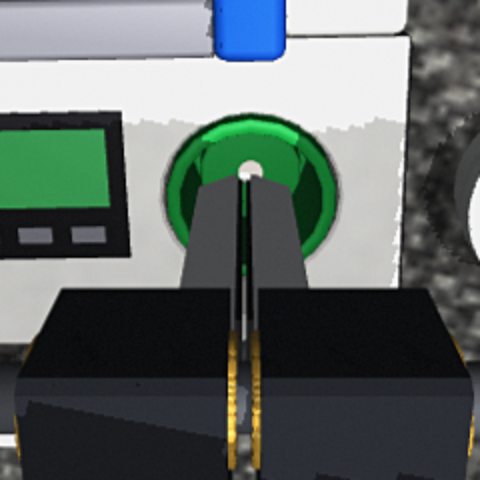

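The fingers are nearly centred in the green ring (centre at (251,190) in the crop). They are about 2 mm too far left, so I'll correct that and press in steps.

>>> carry_out --moves '[{"translation": [0, 0.002, 0], "rotation": [0, 0, 0], "hand": 0}, {"translation": [0, 0, 0.01], "rotation": [0, 0, 0], "hand": 0}, {"translation": [0, 0, 0.01], "rotation": [0, 0, 0], "hand": 0}, {"translation": [0, 0, 0.008], "rotation": [0, 0, 0], "hand": 0}, {"translation": [0, 0, 0.004], "rotation": [0, 0, 0], "hand": 0}, {"translation": [0, 0, 0.003], "rotation": [0, 0, 0], "hand": 0}, {"translation": [0, 0, 0.002], "rotation": [0, 0, 0], "hand": 0}, {"translation": [0, 0, 0.001], "rotation": [0, 0, 0], "hand": 0}, {"translation": [0, 0, 0], "rotation": [0, 0, 0], "hand": 0}, {"translation": [0, 0, 0], "rotation": [0, 0, 0], "hand": 0}]'

```text
time_s: 11.5
eef_pos: [527.7, -191.5, 26.7]
tcp_rot: [3.142, -0.0, 0.275]
wrist_force: [-3.3, 1.8, 4.9]
finger_gap: 0.5
gripper_force: 2.3
```

>>> carry_out --moves '[{"translation": [0, 0, 0.001], "rotation": [0, 0, 0], "hand": 0}, {"translation": [0, 0, 0.001], "rotation": [0, 0, 0], "hand": 0}, {"translation": [0, 0, 0.001], "rotation": [0, 0, 0], "hand": 0}, {"translation": [0, 0, 0.001], "rotation": [0, 0, 0], "hand": 0}, {"translation": [0, 0, 0], "rotation": [0, 0, 0], "hand": 0}, {"translation": [0, 0, 0], "rotation": [0, 0, 0], "hand": 0}, {"translation": [0, 0, 0], "rotation": [0, 0, 0], "hand": 0}, {"translation": [0, 0, 0], "rotation": [0, 0, 0], "hand": 0}, {"translation": [0, 0, 0], "rotation": [0, 0, 0], "hand": 0}, {"translation": [0, 0, 0], "rotation": [0, 0, 0], "hand": 0}]'

```text
time_s: 12.75
eef_pos: [527.9, -191.6, 25.9]
tcp_rot: [-3.142, 0.0, 0.276]
wrist_force: [-10.6, 5.2, 23.9]
finger_gap: 0.5
gripper_force: 12.0
```

The key hit its stop: tip at 25.9 mm, with 24 N. Retreating straight up.

>>> carry_out --moves '[{"translation": [0, 0, -0.005], "rotation": [0, 0, 0], "hand": 0}, {"translation": [0, 0, -0.01], "rotation": [0, 0, 0], "hand": 0}, {"translation": [0, 0, -0.02], "rotation": [0, 0, 0], "hand": 0}, {"translation": [0, 0, -0.03], "rotation": [0, 0, 0], "hand": 0}, {"translation": [0, 0, -0.04], "rotation": [0, 0, 0], "hand": 0}, {"translation": [0, 0, -0.04], "rotation": [0, 0, 0], "hand": 0}, {"translation": [0, 0, -0.02], "rotation": [0, 0, 0], "hand": 0}, {"translation": [0, 0, 0], "rotation": [0, 0, 0], "hand": 0}, {"translation": [0, 0, 0], "rotation": [0, 0, 0], "hand": 0}, {"translation": [0, 0, 0], "rotation": [0, 0, 0], "hand": 0}]'

```text
time_s: 14.0
eef_pos: [526.8, -191.1, 185.6]
tcp_rot: [-3.14, 0.002, 0.275]
wrist_force: [0.3, -0.9, 0.3]
finger_gap: 0.5
gripper_force: 0.0
```

Run:
```python
from station import bot
import cv2, numpy as np
im,d=bot.snapshot("wrist"); cv2.imwrite("pics/w3.png",im[:,:,::-1])
for n in ("tare_top","erase_top","cover_push"):
    print(n,[(np.round(x["point"],1),round(x["score"],2)) for x in bot.spot_point("wrist",n)])
print(bot.read_state()['wrist_force'])
```

```text
tare_top [(array([ 523.8, -189.5,   29.3]), 0.68)]
erase_top [(array([490. , -64. ,  32.7]), 0.93)]
cover_push [(array([596.5, -28.1,  88.4]), 0.71)]
[ 0.40534926 -1.31232282  0.25617886]
```

View pics/w3.png

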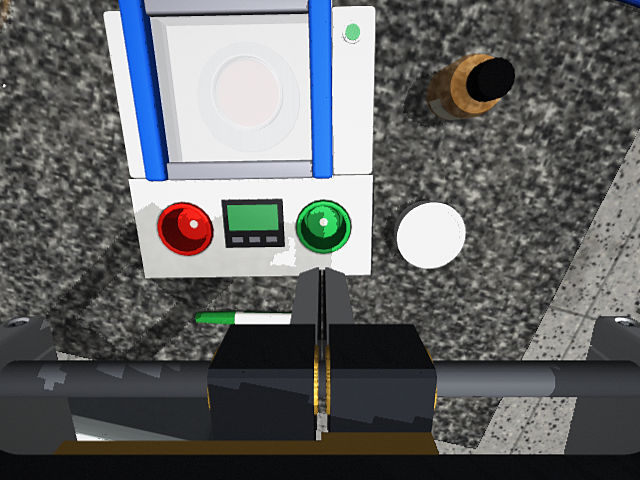

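The cover is still shut (bars at columns 145 and 320). The green key at (323,227) looks as it did before the press, and nothing else has moved. Handing in.

```bash
python3 -c "
from station import bot
print(bot.sign_off())"
```

```text
the job is handed in; nothing more can be done
None
```

I pushed the cover fully shut, then pressed the green key to its stop and released it; the last picture shows nothing else disturbed. The job is handed in, but no verdict came back.

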